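# Push the solder slug out of a crusted pump barrel

## Robot

A 7-joint arm with a two-finger parallel gripper is mounted at the origin on the work surface. World frame = base frame: x ahead of the robot, y to its left, z up, the work surface at z = 0. Lengths are in mm, angles in rad, forces in N, time in s.
With the tool pointing down it reaches from about 400 to 875 mm from the base axis. Payload 4.4 kg.
Tool frame: the origin (TCP) lies on the centre line of the jaws, within the pads' length; the fingertips stand 25 mm ahead of it and the grasp point (between the pads) lies 6 mm ahead of it (ctrl.finger_overhang is the distance from the TCP to the fingertips, in mm); z points along the fingers, y is the line along which they close (so a half turn about z gives the same grasp; the last joint's range is limited). The gripper opens to 85 mm and grips with 20 to 120 N. Pads are 22 mm wide; open, the fingers measure 114 mm over their backs; the gripper's body (76 mm by 85 mm) begins 54 mm behind the grasp point. The pads swing forward as they close: fully open they stand 13 mm farther back than shut.
Start: joints at [-1.258, 0.628, 0.038, 1.517, -0.027, 0.996, -0.02], TCP at [240.351, 603.945, 228.013] pointing down, gripper open.
Joint ranges: [-3.06, 3.06], [-0.37, 2.12], [-1.25, 1.32], [0.18, 2.47], [-1.1, 4.24], [0.23, 1.98], [-2.94, 2.94]. Speed limits (rad/s): [2.57, 2.57, 3.14, 3.14, 3.14, 3.14, 3.14].

## Interface

Orientations are given as [roll, pitch, yaw] about the fixed x, y, z axes, in that order (R = Rz(yaw) Ry(pitch) Rx(roll)).
In Python, from cell import ctrl gives the robot as it stands. The module is installed in compiled form; this text tells all that it offers.
- The arm moves only by the tool play_rows, never from a script. Its argument "targets" is a list of rows, each a list of 5 numbers: the closure, from 0 (fully open) to 1 (shut), then the shift along the tool's x, y, z in cm, then the turn about the tool's z in degrees. In form: [[gripper, dx, dy, dz, spin], ...]. A call has 1 to 10 rows; each row is the pose to reach, as a shift and turn from the pose commanded when the call began, along the tool's axes at that moment; what a row does not reach only later rows make up. A row lasts 1/10 s, in which the tool goes at most 50 mm and 8.59 degrees, less where a joint would pass 70% of its speed; a pose out of reach is approached as far as the arm can. A call with a gripper value outside its range is refused whole. The fingers move at their own pace and stop on an object; the grip force is fixed at half the most. Time passes only in rows, so rows that repeat a pose let the fingers close. It gives the time, the measured TCP pose, the force, the opening and the grip force at its end, in the units of the state.
- ctrl.read_state(): the state, without advancing time (a new reading comes with each control period).
- ctrl.get_image(name): name is "scene" or "side" or "wrist"; returns (picture, depth): 384x512x3 uint8, red, green, blue; 384x512 float32, mm along the optical axis (not along the pixel's ray), 0 where there is no reading.
- ctrl.calibration(name): a dict with "vfov" (degrees; the focal length in pixels is half the picture's height over the tangent of half this angle, whatever the lens; pixels are square), "cx", "cy" (the principal point, pixels), "k1" (the pictures are not rectified: a ray, as slopes to the right and down, at radius r is drawn at 1 + k1 r^2 times it, then the intrinsics apply), "extrinsics" (4x4, takes a point from camera to world coordinates); the wrist camera has in their place "mount" (4x4, takes a point from camera to tool coordinates, whose origin is the TCP and whose axes are the flange's). Camera axes: x right, y down, z forward; pixel columns grow to the right and rows downward; lengths in mm; the calibration is good to about 2 mm. A picture is of the moment at which its call begins: read the wrist's pose just before it. calibration takes no time and is no camera call.
- ctrl.finish_job(): hands the job in; it is judged then, once.
Trained networks look in the newest picture that a camera, given by its name, has taken for a name from the list of things; names that differ only in an ending like _2 or _b are one class to them, and where a whole thing is asked for, a point or a joint stands for the part that bears it (a point fixed in the world has none). Each returns a list of dicts, best first, with "confidence" (0 to 1); they miss things now and then, are a little off and sometimes report something else, mostly with a low value. They report only what shows in the picture. A call takes as long as a camera call.
- ctrl.search_frame(camera, name): "bbox" ([left, top, right, bottom] in pixels, round what is visible of it).
- ctrl.trace(camera, name): "pixels" (384x512 bool, what is visible of it) and "bbox" ([left, top, right, bottom] in pixels, round what is visible of it).
The state is a dict: "clock": time; "qpos": joint angles; "qd": joint speeds; "tau": joint torques, N m; "eef_pos": TCP position; "tool_rot": TCP orientation; "force": force on the tool from outside, world axes, zero at the start; "torque": the same for the moment, N m; "width": finger opening in mm; "gripper_force": force on a finger pad.
Only numpy, scipy, OpenCV 4.12 (cv2) and the standard library are available. Lean on these libraries where they do the work, as an engineer would, in place of code of your own. Each camera call takes 0.05 s, during which the arm holds its last target. There are 200 camera calls.

## Task

Clear the blocked desoldering-pump barrel in the bench vice: stand the black tray on the bench under the barrel's plain end, then feed the push rod in at the collared end, feel your way past the crust of solder inside and push the stuck slug behind it right through, out into the tray. The barrel is only lightly held, so go gently and do not shove it along in the jaws. When the slug is out, draw the rod out and lay it down on the bench, with the slug left in the tray and nothing else disturbed.

Things in the scene. Friction and masses are not known exactly. Their poses are not given: they have to be found in the camera images.
- jaw_mid (a point): Middle of the jaws of a small blue bench vice fixed to the bench, 85 mm up; jaws 50 mm wide (its y), tops 108 mm up. Its y axis is level and runs along the barrel, from the collared mouth to the plain end; x is level, across the jaws. The vice reaches 80 mm to +x and 105 mm to -x (screw and tommy bar); its base is 60 mm wide.
- mouth (a point): Centre of the open collared end of the pump barrel, held level in the jaws: aluminium tube 100 mm long, 22 mm outside, bore 16.5 mm, straight and open at both ends; dark collar 27 mm across, 9 mm long at this end, which stands 10 mm clear of the jaws. +y points along the bore, into it; z is up. The barrel may be clamped up to 4 mm above or below the jaws' middle.
- exit (a point): Centre of the barrel's plain (far) open end, 100 mm along +y from the mouth, 40 mm clear of the jaws and 35 mm beyond the vice's base; the bench beneath it is free. Axes as for mouth.
- barrel (a joint): How far the barrel has slipped lengthwise through the jaws, m, positive towards its plain end; 0 at the start. The soft jaws hold it only lightly: it does not move sideways, but slides along when pushed lengthwise with more than about 12 N.
- slug: The plug of old solder stuck in the bore, a grey cylinder 16.4 mm across and 16 mm long; origin at its centre, its axis is y. Its centre starts 45 to 65 mm in from the mouth. It drags along the bore with about 4 to 8 N all the way and drops out as it leaves the plain end.
- rod_grip (a point): Middle of the handle of the push rod lying on the bench, on its axis, 11 mm up: square wooden handle 22 x 22 x 90 mm, then a straight round aluminium shaft 9 mm thick, 125 mm long, flat tip with 0.7 mm bevel. +x runs along it towards the tip. 70 g, balances 24 mm ahead of this point. Held parallel to the bore it passes the crust if its axis is 2.5 to 3.7 mm off the bore's, away from the crust.
- rod_tip (a point): Centre of the push rod's tip, 170 mm from rod_grip along +x. Axes as for rod_grip.
- tray: Loose black open catch tray standing on the bench: 130 mm long (its x), 50 mm wide (its y), 28 mm tall, walls and floor 3 mm, 90 g. Origin at the centre of its underside.
- spool_a: Spool of copper wire standing on end, 48 mm across, 42 mm tall. A bystander: leave it alone.
- spool_b: A second copper-wire spool like spool_a. A bystander.
- plunger: The pump's own plunger, taken out and lying on the mat: black knob, thin 6 mm rod and white piston, 125 mm long, 20 mm tall. Not the push rod. A bystander.
- nozzle: The pump's white cone nozzle standing on its base, 24 mm across, 30 mm tall. A bystander.
- flux_jar: Small amber jar of flux with a white cap, 44 mm across, 45 mm tall. A bystander.
- meter: Black and orange hand multimeter lying on its back, 156 x 84 mm, 41 mm tall. A bystander.
- board: Green circuit board, 90 x 62 mm, parts up to 16 mm tall. A bystander.
- crust_place (a point): Point on the bore's axis 20 mm in from the mouth, where a hard crust of solder begins; it is 10 mm long and fills one side of the bore, from the wall to 2 mm short of the axis, leaving the other side open. Which side it is on (any way round) differs each time, cannot be seen or measured and has to be felt with the rod. It does not come off. Axes as for mouth: they say nothing of the side.

How it is judged (in metres and radians):
On the way, in this order (a step that is already met when the one before it is completed fails the run):
1. the tray stands on the bench under the barrel's plain end (x of exit in the frame of tray between -0.062 and 0.062 m and y of exit in the frame of tray between -0.022 and 0.022 m and height (world z) of tray below 0.005 m and angle between tray's own z axis and vertical below 0.1 rad), for 0.2 s.
2. the push rod reaches through the bore to the plain end (distance between rod_tip and exit below 0.02 m and angle between the x axis of rod_tip and the y axis of exit, either way round below 0.15 rad), for 0.05 s.
At the end, for the whole second after the job is handed in: The slug lies in the tray (below its rim, inside its walls) and both are still, the tray stands flat on the bench, the rod lies flat on the bench out of the barrel (its axis under 20 mm high at the handle and 25 mm at the tip), and the barrel is within 4 mm of where it was in the jaws (x of slug in the frame of tray between -0.065 and 0.065 m and y of slug in the frame of tray between -0.025 and 0.025 m and z of slug in the frame of tray below 0.025 m and height (world z) of tray below 0.005 m and angle between tray's own z axis and vertical below 0.1 rad and linear speed of each of slug, tray below 0.02 m/s and height (world z) of rod_grip below 0.02 m and height (world z) of rod_tip below 0.025 m and value of joint barrel between -0.004 and 0.004 m); the robot touches nothing.
It fails at once if the barrel is shoved more than 4 mm along the jaws (value of joint barrel above 0.004 m or value of joint barrel below -0.004 m).
It fails at once if a bystander is moved more than 15 mm (distance of any of spool_a, spool_b, plunger, nozzle, flux_jar, meter, board from where it was at the start of the episode above 0.015 m).
It also fails if it takes over 72 s, if anything falls off the work surface, if the arm or the gripper's body presses on something with over 40 N, if the wrist force passes 120 N, or if a joint passes its speed limit or range.

## Working session

There is one attempt and no reset: what is moved stays moved. The work goes in short steps, Python scripts to look and compute and a tool call to move; the robot and the scene stay as the last step left them, time stands still between calls to the robot, and variables do not carry over. Pictures are saved under pics/ and viewed, at most 10 in all, crops included, and the job is handed in when it is done.

Besides the shell and the picture viewer there is one more tool, called as name(argument=value, ...) on one line, values as JSON. play_rows: Moves the arm, as the interface text tells. Its arguments: {"type":"object","properties":{"targets":{"type":"array"}},"required":["targets"]}

```bash
mkdir -p pics; cat > h.py <<'E'
import numpy as np, cv2
from cell import ctrl
from scipy.spatial.transform import Rotation as R
def shot(n,save=None):
    s=ctrl.read_state(); im,d=ctrl.get_image(n)
    if save: cv2.imwrite('pics/'+save,im[:,:,::-1])
    return s,im,d
def cam(n,s=None):
    c=ctrl.calibration(n); f=192/np.tan(np.radians(c['vfov'])/2)
    if n=='wrist':
        T=np.eye(4);T[:3,:3]=R.from_euler('xyz',s['tool_rot']).as_matrix();T[:3,3]=s['eef_pos'];E=T@np.array(c['mount'])
    else:E=np.array(c['extrinsics'])
    return c,f,E
def cloud(n,d,s=None):
    c,f,E=cam(n,s); K=np.array([[f,0,c['cx']],[0,f,c['cy']],[0,0,1.]])
    v,u=np.mgrid[0:384,0:512]
    a=(u-c['cx'])/f;b=(v-c['cy'])/f; x,y=a.copy(),b.copy()
    for _ in range(15):
        k=1+c['k1']*(x*x+y*y); x=a/k;y=b/k
    P=np.stack([x*d,y*d,d],-1)@E[:3,:3].T+E[:3,3]
    P[d<=0]=np.nan
    return P
def proj(n,p,s=None):
    c,f,E=cam(n,s); q=(np.linalg.inv(E)@np.append(p,1))[:3]; x,y=q[:2]/q[2]; k=1+c['k1']*(x*x+y*y)
    return np.array([c['cx']+f*k*x,c['cy']+f*k*y])
E
python3 - <<'E'
from h import *
s=ctrl.read_state();print({k:np.round(v,3) for k,v in s.items()})
for n in('scene','side'):
    s,im,d=shot(n,n+'0.png');P=cloud(n,d)
    print(n,np.round(cam(n)[2][:3,3]))
    for t in('jaw_mid','barrel','rod_grip','tray','spool_a','plunger','nozzle','flux_jar','meter','board'):
        try:
            for r in ctrl.trace(n,t)[:2]:
                q=P[r['pixels']];q=q[~np.isnan(q[:,0])]
                print(t,round(r['confidence'],2),np.round(r['bbox']),np.round(np.median(q,0)),np.round(np.percentile(q,2,0)),np.round(np.percentile(q,98,0)))
        except Exception as e: print(t,e)
E
```

```text
{'clock': np.float64(0.0), 'qpos': array([-1.258,  0.629,  0.038,  1.518, -0.027,  0.996, -0.02 ]), 'qd': array([-0.001, -0.   ,  0.002,  0.   ,  0.001,  0.   ,  0.003]), 'tau': array([-0.0000e+00, -5.6340e+01,  1.2260e+00, -1.9345e+01,  1.1000e-02,
        1.0000e-02, -0.0000e+00]), 'eef_pos': array([240.123, 603.317, 227.079]), 'tool_rot': array([-3.14 ,  0.   ,  2.763]), 'force': array([ 0.883,  0.005, -0.155]), 'torque': array([ 0.004,  0.012, -0.003]), 'gripper_force': np.float64(0.0), 'width': np.float64(85.607)}
scene [1070.  124.  730.]
jaw_mid 0.65 [230. 179. 258. 249.] [605. -29.  74.] [465. -65.   0.] [643.   0. 109.]
barrel 0.48 [231. 198. 274. 209.] [563.   0.  91.] [551. -66.  81.] [580.  26.  96.]
barrel 0.37 [294. 288. 323. 317.] [751. 151.  40.] [710. 128.  -1.] [768. 174.  44.]
rod_grip 0.95 [154. 160. 196. 219.] [ 481. -258.   15.] [ 412. -273.    1.] [ 610. -243.   23.]
tray 0.77 [351. 200. 392. 249.] [490. 276.   7.] [426. 230.  -0.] [556. 317.  28.]
spool_a 0.57 [222. 263. 245. 290.] [737. -17.  40.] [710. -41.  -0.] [752.   3.  43.]
spool_a 0.16 [250. 272. 273.
[... 949 characters left out ...]
.]
spool_a 0.67 [304. 184. 325. 208.] [723. -26.  40.] [707. -41.   3.] [749.   0.  44.]
plunger 0.53 [303. 216. 351. 238.] [ 716. -117.   15.] [ 657. -137.    1.] [773. -98.  22.]
nozzle 0.59 [173. 136. 213. 168.] [486. 273.  12.] [425. 223.  -0.] [549. 316.  28.]
nozzle 0.5 [163. 196. 172. 214.] [371. 104.  13.] [360.  98.   1.] [381. 127.  30.]
flux_jar 0.75 [290. 168. 311. 189.] [726.  35.  38.] [712.  24.   5.] [748.  60.  46.]
flux_jar 0.66 [213. 180. 290. 242.] [549. -53.  61.] [465. -72.   7.] [634. -18. 108.]
meter 0.88 [348. 256. 405. 326.] [ 722. -315.   33.] [ 679. -381.    2.] [ 775. -234.   42.]
board 0.77 [263. 130. 295. 144.] [755. 250.   4.] [713. 215.   0.] [799. 286.  14.]
```

```bash
python3 - <<'E'
import cv2,numpy as np
a=cv2.imread('pics/scene0.png')[130:360,130:410];b=cv2.imread('pics/side0.png')[110:350,140:420]
a=cv2.resize(a,(400,329));b=cv2.resize(b,(400,343))
o=np.zeros((343,800,3),np.uint8);o[:329,:400]=a;o[:,400:]=b;cv2.imwrite('pics/c.png',o)
E
```

```text
(no output)
```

View pics/c.png

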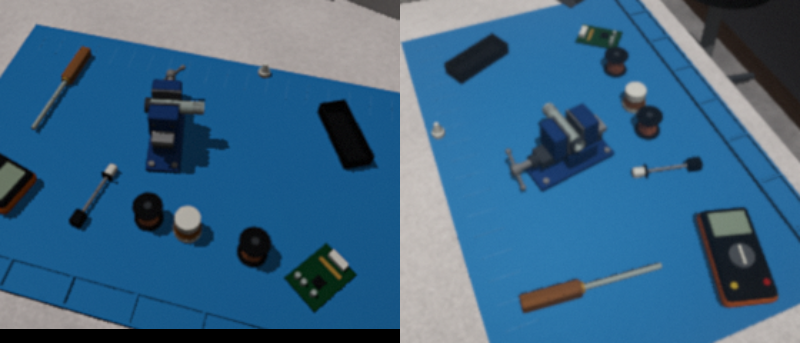

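```bash
cat >> h.py <<'E'
def rect(q,zmin,zmax):
    q=q[(q[:,2]>zmin)&(q[:,2]<zmax)]; (c,(w,h),a)=cv2.minAreaRect(q[:,:2].astype(np.float32)); 
    if w<h: w,h,a=h,w,a+90
    return np.round(c,1),round(w,1),round(h,1),round((a+90)%180-90,1)
def tr(n,t,P,i=0):
    q=P[ctrl.trace(n,t)[i]['pixels']]; return q[~np.isnan(q[:,0])]
def move(p,yawdeg,s=None):
    s=s or ctrl.read_state(); M=R.from_euler('xyz',s['tool_rot']).as_matrix()
    d=M.T@(np.array(p)-s['eef_pos'])/10; y=np.degrees(s['tool_rot'][2]); sp=-((yawdeg-y+90)%180-90)
    print('move cm',np.round(d,2),'spin',round(sp,1),'or',round(sp-180*np.sign(sp),1),'yaw',round(y,1))
E
python3 - <<'E'
from h import *
for n in('scene','side'):
    s,im,d=shot(n);P=cloud(n,d)
    print(n,'tray',rect(tr(n,'tray',P),22,32))
    q=tr(n,'rod_grip',P);print('rod',rect(q,3,30))
    h=q[q[:,2]>16];print('handle',rect(h,16,30))
    m=~np.isnan(P[...,0])&(abs(P[...,0]-563)<60)&(abs(P[...,1]-35)<60)&(P[...,2]>60);m&=P[...,1]>-20
    b=P[m]; b=b[(b[:,1]>5)]
    for y in range(5,35,6):
        k=b[(b[:,1]>=y)&(b[:,1]<y+6)]; 
        if len(k):print('tube',y,len(k),k.min(0).round(1),k.max(0).round(1))
    b=P[(P[...,2]>60)&(abs(P[...,0]-560)<40)&(P[...,1]<-62)&(P[...,1]>-100)];print('collar',len(b),b.min(0).round(1),b.max(0).round(1))
move([490,275,170],0)
E
```

```text
scene tray (array([490.3, 272.4]), 132.6, 51.7, 24.7)
rod (array([ 516., -260.]), 213.9, 22.7, -3.9)
handle (array([ 504.4, -259.8]), 190.8, 22.1, -4.2)
tube 5 23 [552.3   5.1  77.9] [569.1  11.   95.7]
tube 11 24 [551.5  11.4  80.3] [567.4  16.9  94.7]
tube 17 22 [548.7  17.1  79.8] [565.8  22.8  94.3]
tube 23 21 [546.   23.2  81.1] [565.7  28.8  92.8]
collar 43 [535.3 -70.   79.6] [584.9 -62.  107. ]
side tray (array([489.9, 269.4]), 133.2, 51.4, 26.3)
rod (array([ 514.9, -261.1]), 213.9, 29.2, -4.8)
handle (array([ 511.9, -264.7]), 208.6, 22.2, -5.0)
tube 5 21 [544.3   5.3  80.5] [564.7  10.5  95. ]
tube 11 18 [542.5  11.4  76.9] [561.4  16.9  93.7]
tube 17 19 [541.7  17.3  75.8] [557.9  22.9  94.4]
tube 23 7 [546.5  23.3  85.5] [563.2  27.3  94.1]
collar 249 [527.8 -75.1  62.1] [581.7 -62.2 109.4]
move cm [-35.36 -21.33   5.8 ] spin -21.7 or 158.3 yaw 158.3
```

```bash
python3 - <<'E'
from h import *
print(np.round(ctrl.calibration('wrist')['mount'],2),ctrl.calibration('wrist')['vfov'])
move([490,271,300],205.3)
move([560,-20,320],190)
E
```

```text
[[   0.     -0.95   -0.32   81.55]
 [   1.      0.     -0.     -0.15]
 [   0.     -0.32    0.95 -145.88]
 [   0.      0.      0.      1.  ]] 69.68619438657488
move cm [-35.51 -21.7   -7.2 ] spin -47.0 or 133.0 yaw 158.3
move cm [-52.77 -46.15  -9.2 ] spin -31.7 or 148.3 yaw 158.3
```

play_rows(targets=[[0, -5, -4.5, -2, -5], [0, -52.8, -46, -9.2, -32], [0, -52.8, -46, -9.2, -32], [0, -52.8, -46, -9.2, -32], [0, -52.8, -46, -9.2, -32], [0, -52.8, -46, -9.2, -32], [0, -52.8, -46, -9.2, -32], [0, -52.8, -46, -9.2, -32], [0, -52.8, -46, -9.2, -32], [0, -52.8, -46, -9.2, -32]])

```text
clock: 2.4
eef_pos: [467.2, 162.0, 296.1]
tool_rot: [3.141, 0.001, -2.962]
force: [1.0, -0.6, 0.3]
width: 85.3
gripper_force: 0.0
```

play_rows(targets=[[0, 0, 0, 0, 0], [0, 0, 0, 0, 0]])

```text
clock: 2.6
eef_pos: [467.1, 162.8, 295.7]
tool_rot: [3.141, 0.001, -2.965]
force: [-1.0, -0.1, -0.4]
width: 85.8
gripper_force: 0.0
```

```bash
python3 - <<'E'
from h import *
print(np.round(ctrl.read_state()['eef_pos']))
s,im,d=shot('wrist','w1.png');print(s['eef_pos'],np.degrees(s['tool_rot']),np.round(s['qpos'],2))
P=cloud('wrist',d,s);np.savez('w1.npz',P=P,im=im)
for p in([560,-20,85],[573,-74,85],[556,26,85]):print(proj('wrist',p,s).round())
E
```

```text
[467. 163. 296.]
[467.06883566 162.8258541  295.73143992] [ 1.79983003e+02  3.04549723e-02 -1.69908030e+02] [-0.36  0.33 -0.04  1.85  0.01  0.97  1.34]
[108. 206.]
[ 69. 208.]
[141. 209.]
```

View pics/w1.png

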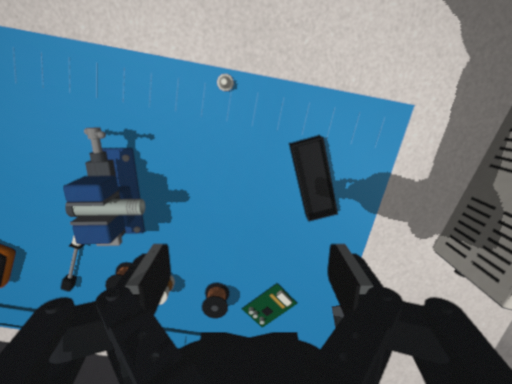

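```bash
python3 - <<'E'
from h import *
P=np.load('w1.npz')['P']
q=tr('wrist','tray',P);print('tray',rect(q,22,33),np.percentile(q[:,2],[2,50,98]))
q=tr('wrist','barrel',P);print(rect(q,80,105),np.percentile(q,[2,98],0).round(1))
move([560,-20,300],190)
E
```

```text
tray (array([487.5, 271.6]), 130.5, 50.4, 25.6) [ 1.06295993  3.21480722 28.20695059]
(array([561.5, -22.7]), 100.2, 22.2, -78.4) [[543.6 -69.1  75.7]
 [577.7  25.7  96.1]]
move cm [ -5.9  -19.96  -0.48] spin 0.5 or -179.5 yaw -169.5
```

```bash
python3 - <<'E'
from h import *
move([460.4,258.6,100],-154.4)
move([460.4,258.6,30],-154.4)
E
```

```text
move cm [-1.17  9.23 19.55] spin -15.1 or 164.9 yaw -169.5
move cm [-1.18  9.22 26.55] spin -15.1 or 164.9 yaw -169.5
```

play_rows(targets=[[0, -1.2, 9.2, 19, -15], [0, -1.2, 9.2, 19, -15], [0, -1.2, 9.2, 19, -15], [0, -1.2, 9.2, 19, -15], [0, -1.2, 9.2, 21, -15], [0, -1.2, 9.2, 23.5, -15], [0, -1.2, 9.2, 25.5, -15], [0, -1.2, 9.2, 26.6, -15], [0.1, -1.2, 9.2, 26.6, -15]])

```text
clock: 3.65
eef_pos: [460.3, 257.3, 28.2]
tool_rot: [3.141, -0.003, -2.698]
force: [-0.4, -0.4, 0.1]
width: 77.0
gripper_force: 0.0
```

play_rows(targets=[[0.2, 0, 0, 0, 0], [0.3, 0, 0, 0, 0], [0.5, 0, 0, 0, 0], [0.6, 0, 0, 0, 0], [0.6, 0, 0, 0, 0], [0.6, 0, 0, 0, 0]])

```text
clock: 4.25
eef_pos: [462.1, 256.6, 29.8]
tool_rot: [3.142, 0.0, -2.7]
force: [0.4, 0.6, 0.2]
width: 34.1
gripper_force: 0.0
```

```bash
python3 - <<'E'
from h import *
s,im,d=shot('wrist','w2.png');print(s['eef_pos'],np.degrees(s['tool_rot']),s['width'])
P=cloud('wrist',d,s)
for r in ctrl.trace('wrist','tray')[:1]:
    q=P[r['pixels']];print(r['confidence'],rect(q[~np.isnan(q[:,0])],22,33))
s,im,d=shot('scene');P=cloud('scene',d);print(rect(tr('scene','tray',P),22,32))
E
```

```text
[462.06558785 256.58711101  29.75130477] [ 1.79995685e+02  2.39734989e-02 -1.54714238e+02] 34.14485226626972
0.57 (array([476.5, 266.4]), 104.8, 49.9, 25.5)
(array([490.8, 272.7]), 130.3, 51.5, 25.6)
```

View pics/w2.png

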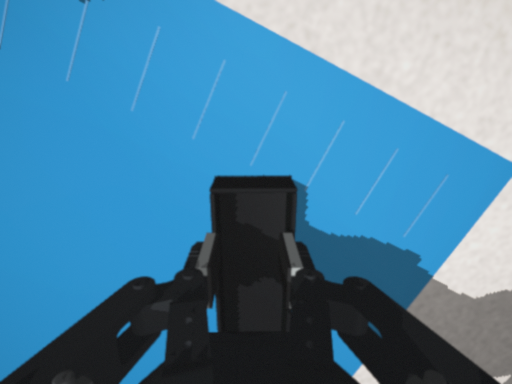

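```bash
python3 - <<'E'
from h import *
s,im,d=shot('wrist');P=cloud('wrist',d,s)
M=R.from_euler('xyz',s['tool_rot']).as_matrix();Q=(P-s['eef_pos'])@M
for v in(200,240,260,280,300):
    print(v,[(u,*np.round(Q[v,u],0).astype(int)) for u in range(190,320,8) if d[v,u]>0])
E
```

```text
200 [(190, np.int64(17), np.int64(-40), np.int64(30)), (198, np.int64(17), np.int64(-34), np.int64(29)), (206, np.int64(17), np.int64(-29), np.int64(28)), (214, np.int64(27), np.int64(-20), np.int64(3)), (222, np.int64(18), np.int64(-18), np.int64(26)), (230, np.int64(18), np.int64(-12), np.int64(26)), (238, np.int64(17), np.int64(-7), np.int64(28)), (246, np.int64(18), np.int64(-2), np.int64(26)), (254, np.int64(18), np.int64(4), np.int64(27)), (262, np.int64(18), np.int64(9), np.int64(27)), (270, np.int64(18), np.int64(14), np.int64(26)), (278, np.int64(18), np.int64(20), np.int64(26)), (286, np.int64(20), np.int64(24), np.int64(22)), (294, np.int64(27), np.int64(26), np.int64(1)), (302, np.int64(17), np.int64(36), np.int64(28)), (310, np.int64(17), np.int64(42), np.int64(29)), (318, np.int64(17), np.int64(47), np.int64(29))]
240 [(190, np.int64(-13), np.int64(-42), np.int64(29)), (198, np.int64(-13), np.int64(-36), np.int64(28)), (206, np.int64(12), np.int64(-22), np.int64(-17)), (214, np.int64(12), np.int64(-18), np.int64(-18)), (222, np.int64(-12), np.int64(-19), np.int64(27)), 
[... 2468 characters left out ...]
214, np.int64(-64), np.int64(-26), np.int64(28)), (222, np.int64(-56), np.int64(-19), np.int64(18)), (230, np.int64(-63), np.int64(-14), np.int64(27)), (238, np.int64(-64), np.int64(-8), np.int64(28)), (246, np.int64(-63), np.int64(-2), np.int64(26)), (254, np.int64(-63), np.int64(4), np.int64(26)), (262, np.int64(-63), np.int64(10), np.int64(26)), (270, np.int64(-63), np.int64(16), np.int64(27)), (278, np.int64(-62), np.int64(22), np.int64(26)), (286, np.int64(-6), np.int64(17), np.int64(-41)), (294, np.int64(18), np.int64(15), np.int64(-70)), (302, np.int64(18), np.int64(18), np.int64(-70)), (310, np.int64(17), np.int64(21), np.int64(-68)), (318, np.int64(13), np.int64(25), np.int64(-64))]
```

play_rows(targets=[[0.8, 0, 0, 0, 0], [0.8, 0, 0, 0, 0]])

```text
clock: 4.7
eef_pos: [461.9, 256.6, 29.5]
tool_rot: [3.142, -0.0, -2.7]
force: [-0.0, 0.3, 0.1]
width: 17.2
gripper_force: 0.0
```

```bash
python3 - <<'E'
from h import *
print(ctrl.finger_overhang)
s,im,d=shot('wrist','w3.png');P=cloud('wrist',d,s)
M=R.from_euler('xyz',s['tool_rot']).as_matrix();Q=(P-s['eef_pos'])@M
m=(abs(Q[...,1])<14)&(abs(Q[...,0])<25)&(Q[...,2]>-40)&(Q[...,2]<22)
print(m.sum(),np.percentile(Q[m],[1,50,99],0).round(1), s['width'])
E
```

```text
25.0
1182 [[ -9.4 -13.8 -39.9]
 [ 11.4   8.5 -27.5]
 [ 12.3  13.8  -4.4]] 17.18871254082762
```

View pics/w3.png

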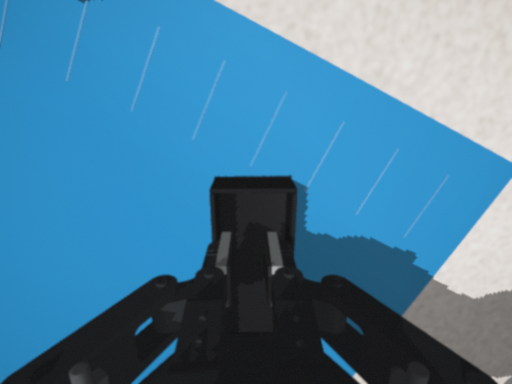

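```bash
python3 - <<'E'
from h import *
s,im,d=shot('wrist');P=cloud('wrist',d,s)
M=R.from_euler('xyz',s['tool_rot']).as_matrix();Q=(P-s['eef_pos'])@M
for u in(221,225,229,270,274,278):
    print(u,[(v,*np.round(Q[v,u]).astype(int).tolist(),im[v,u].tolist()) for v in range(222,250,3)])
E
```

```text
221 [(222, 2, -19, 27, [25, 26, 26]), (225, -1, -19, 27, [22, 23, 23]), (228, -2, -19, 26, [25, 25, 25]), (231, -5, -19, 27, [30, 31, 31]), (234, 12, -15, -11, [60, 62, 62]), (237, 11, -15, -13, [73, 75, 75]), (240, 11, -14, -16, [81, 83, 84]), (243, 12, -14, -20, [84, 86, 87]), (246, 12, -14, -24, [86, 87, 88]), (249, -9223372036854775808, -9223372036854775808, -9223372036854775808, [85, 88, 88])]
225 [(222, 1, -16, 27, [26, 25, 25]), (225, 0, -16, 26, [26, 28, 27]), (228, -3, -16, 27, [24, 27, 26]), (231, -5, -16, 27, [48, 50, 50]), (234, 12, -13, -10, [86, 89, 89]), (237, 12, -13, -14, [86, 88, 88]), (240, 12, -12, -17, [86, 88, 89]), (243, 12, -12, -21, [86, 89, 89]), (246, 11, -12, -22, [86, 89, 88]), (249, 11, -12, -25, [85, 88, 89])]
229 [(222, 2, -13, 26, [24, 23, 26]), (225, 0, -13, 26, [23, 25, 24]), (228, -3, -13, 27, [25, 26, 26]), (231, -5, -14, 27, [47, 48, 49]), (234, 11, -11, -10, [82, 84, 85]), (237, 12, -10, -15, [81, 83, 83]), (240, 12, -10, -17, [71, 74, 74]), (243, 12, -10, -20, [62, 63, 63]), (246, 12, -10, -23, [55, 55, 56]), (249, 12, -10, -26, [42, 43, 43])]

[... 373 characters left out ...]
), (225, 0, 17, 26, [39, 38, 41]), (228, -2, 18, 26, [38, 40, 41]), (231, -5, 18, 27, [50, 52, 51]), (234, 12, 14, -10, [86, 88, 88]), (237, 11, 14, -12, [86, 89, 89]), (240, 11, 13, -16, [86, 89, 89]), (243, 12, 13, -20, [86, 88, 89]), (246, 12, 13, -23, [86, 89, 89]), (249, 12, 13, -26, [86, 89, 89])]
278 [(222, 2, 20, 27, [40, 41, 42]), (225, 0, 20, 26, [40, 41, 42]), (228, -3, 20, 27, [41, 41, 43]), (231, -5, 21, 27, [40, 40, 41]), (234, -8, 21, 28, [38, 40, 40]), (237, -10, 21, 27, [42, 43, 43]), (240, 8, 16, -9, [54, 56, 56]), (243, 12, 15, -21, [66, 68, 68]), (246, 12, 15, -23, [80, 82, 83]), (249, 11, 15, -26, [83, 86, 86])]<stdin>:5: RuntimeWarning: invalid value encountered in cast
```

play_rows(targets=[[0, 0, 0.1, 0, 0], [0, 0, 0.1, 0, 0], [0, 0, 0.1, 0, 0], [0, 0, 0.1, 0, 0], [0, 0, 0.1, 0, 0], [0, 0, 0.1, 0.5, 0], [0, 0, 0.1, 1.0, 0], [0, 0, 0.1, 1.5, 0]])

```text
clock: 5.6
eef_pos: [461.3, 257.4, 13.9]
tool_rot: [-3.142, -0.0, -2.7]
force: [0.2, 0.1, -0.1]
width: 85.3
gripper_force: 0.0
```

play_rows(targets=[[0, 0, 0, 0.4, 0], [0, 0, 0, 0.8, 0], [0, 0, 0, 1.0, 0], [0, 0, 0, 1.0, 0]])

```text
clock: 6.0
eef_pos: [461.3, 257.4, 4.1]
tool_rot: [-3.142, -0.001, -2.7]
force: [0.3, -0.2, -0.2]
width: 85.3
gripper_force: 0.0
```

play_rows(targets=[[0, 0, 0, 0.4, 0], [0, 0, 0, 0.8, 0], [0, 0, 0, 0.8, 0], [0.3, 0, 0, 0.8, 0], [0.5, 0, 0, 0.8, 0], [0.6, 0, 0, 0.8, 0], [0.6, 0, 0, 0.8, 0], [0.6, 0, 0, 0.8, 0], [0.6, 0, 0, 0.8, 0]])

```text
clock: 6.9
eef_pos: [461.7, 257.7, -3.0]
tool_rot: [3.141, 0.001, -2.7]
force: [0.1, -0.8, 5.7]
width: 49.3
gripper_force: 62.7
```

```bash
python3 - <<'E'
from h import *
s=ctrl.read_state()
move([527,146,40],101.6)
E
```

```text
move cm [ -1.13 -12.89  -4.3 ] spin -76.3 or 103.7 yaw -154.7
```

play_rows(targets=[[0.6, 0, 0, -2, 0], [0.6, 0, -2, -4.3, 8], [0.6, -0.3, -4, -4.3, 16], [0.6, -0.5, -6, -4.3, 25], [0.6, -0.7, -8, -4.3, 33], [0.6, -0.9, -10, -4.3, 42], [0.6, -1.1, -12, -4.3, 50], [0.6, -1.1, -12.9, -4.3, 58], [0.6, -1.1, -12.9, -4.3, 66], [0.6, -1.1, -12.9, -4.3, 74]])

```text
clock: 7.9
eef_pos: [526.4, 144.8, 39.2]
tool_rot: [-3.141, -0.0, 2.284]
force: [0.5, -0.9, -1.1]
width: 49.1
gripper_force: 62.5
```

play_rows(targets=[[0.6, 0, 0, 0, 8], [0.6, 0, 0, 0, 16], [0.6, 0, 0, 0, 24], [0.6, 0, 0, 0, 29.7], [0.6, 0, 0, 0, 29.7], [0.6, 0, 0, 0, 29.7]])

```text
clock: 8.5
eef_pos: [526.3, 145.6, 39.3]
tool_rot: [-3.141, 0.0, 1.776]
force: [-0.9, -0.1, -1.3]
width: 48.8
gripper_force: 62.4
```

```bash
python3 - <<'E'
from h import *
s,im,d=shot('wrist');print(s['eef_pos'],np.degrees(s['tool_rot']),s['width'],np.round(s['qpos'],2));P=cloud('scene',shot('scene')[2]);q=tr('scene','tray',P)
print(rect(q,10,200),np.percentile(q[:,2],[2,98]))
move([537,97,40],101.6)
move([537,97,0],101.6)
E
```

```text
[526.30448559 145.61846462  39.26398809] [-1.79971791e+02  7.46646902e-03  1.01745609e+02] 48.762852952357555 [-0.54  0.79  0.33  1.96 -0.53  0.48  0.39]
(array([534.2, 115.3]), 127.5, 52.3, -77.1) [42.02739139 70.67910374]
move cm [-4.97  0.05 -0.06] spin 0.1 or -179.9 yaw 101.7
move cm [-4.97  0.05  3.94] spin 0.1 or -179.9 yaw 101.7
```

play_rows(targets=[[0.6, 0, 0, 1.5, 0], [0.6, 0, 0, 3.0, 0], [0.6, 0, 0, 3.6, 0], [0.6, -1.5, 0, 3.7, 0], [0.6, -3, 0, 3.7, 0], [0.6, -4.5, 0, 3.7, 0], [0.6, -5, 0, 3.7, 0], [0.6, -5, 0, 4.0, 0], [0.6, -5, 0, 4.2, 0], [0.6, -5, 0, 4.2, 0]])

```text
clock: 9.65
eef_pos: [536.1, 97.6, -2.9]
tool_rot: [-3.141, -0.001, 1.774]
force: [-0.4, 0.2, -0.2]
width: 49.1
gripper_force: 62.4
```

play_rows(targets=[[0.4, 0, 0, 0, 0], [0.2, 0, 0, 0, 0], [0.1, 0, 0, 0, 0], [0.1, 0, 0, 0, 0], [0, 0, 0, -1, 0], [0, 0, 0, -3, 0], [0, 0, 0, -6, 0], [0, 0, 0, -11, 0], [0, 0, 0, -16, 0], [0, 0, 0, -20, 0]])

```text
clock: 10.65
eef_pos: [536.9, 96.3, 201.0]
tool_rot: [3.139, -0.0, 1.773]
force: [0.8, 0.2, -0.0]
width: 85.4
gripper_force: 0.0
```

```bash
python3 - <<'E'
from h import *
for n in('scene','wrist'):
    s,im,d=shot(n);P=cloud(n,d,s);q=tr(n,'tray',P);print(rect(q,20,200),np.percentile(q[:,2],[2,98]))
    if n=='wrist':
      q=tr(n,'barrel',P);print(rect(q,80,105))
dr=np.array([np.cos(np.radians(101.6)),np.sin(np.radians(101.6))]);print(s['eef_pos'],np.round(s['qpos'],2))
move([535,-20,300],101.6)
E
```

```text
(array([543.8,  69. ]), 129.6, 52.8, -76.9) [3.35063651e-03 2.83283284e+01]
(array([541.6,  67.2]), 130.0, 49.5, -77.4) [ 1.40436792 28.56428639]
(array([561.6, -22.1]), 100.8, 22.1, -79.2)
[540.22620475  96.55707986 203.77088417] [-0.56  0.56  0.51  1.85 -0.36  0.82  0.33]
move cm [-11.42  -2.44 -10.25] spin 0.0 or -180.0 yaw 101.6
```

```bash
python3 - <<'E'
from h import *
move([578,-92,160],101.6)
E
```

```text
move cm [-19.35   0.32   3.75] spin 0.0 or -180.0 yaw 101.6
```

play_rows(targets=[[0, -5, 0, 0, 0], [0, -10, 0, 1, 0], [0, -15, 0, 2, 0], [0, -19.3, 0.3, 3.7, 0], [0, -19.3, 0.3, 3.7, 0], [0, -19.3, 0.3, 3.7, 0], [0, -19.3, 0.3, 3.7, 0]])

```text
clock: 11.6
eef_pos: [577.5, -90.3, 159.4]
tool_rot: [-3.139, -0.002, 1.774]
force: [-0.6, 0.7, 0.9]
width: 85.6
gripper_force: 0.0
```

```bash
python3 - <<'E'
from h import *
s,im,d=shot('wrist','w4.png');P=cloud('wrist',d,s);np.savez('w4.npz',P=P,im=im,d=d);print(s['eef_pos'],np.degrees(s['tool_rot']))
for r in ctrl.trace('wrist','barrel')[:2]:
    q=P[r['pixels']];q=q[~np.isnan(q[:,0])];print(r['confidence'],r['bbox'],rect(q,75,106))
dr=np.array([np.cos(np.radians(101.2)),np.sin(np.radians(101.2))]);nr=np.array([dr[1],-dr[0]])
c=np.array([561.5,-22.4]);A=(P[...,:2]-c)@dr;B=(P[...,:2]-c)@nr
for lo,hi in [(-52,-48),(-49,-46),(-46,-43),(-43,-40)]+[(k,k+5) for k in range(12,50,5)]:
    m=(A>lo)&(A<hi)&(abs(B)<18)&(P[...,2]>76)&(P[...,2]<106)
    if m.sum()>3:print(lo,m.sum(),'B',np.percentile(B[m],[2,98]).round(1),'top',np.percentile(P[m][:,2],[97]).round(1), 'ridge B',np.round(np.median(B[m][P[m][:,2]>np.percentile(P[m][:,2],80)]),1))
m=(abs(B)<7)&(P[...,2]>82)&(P[...,2]<106);print('ends',np.percentile(A[m],[0.2,99.8]))
E
```

```text
[577.50169107 -90.25355693 159.37981282] [-1.79872747e+02 -1.13983807e-01  1.01667085e+02]
0.58 [232.4, 42.1, 265.2, 179.9] (array([561.1, -22.9]), 99.3, 25.5, -78.6)
-52 79 B [-12.5  12.5] top [97.] ridge B 0.6
-49 117 B [-13.   13.1] top [97.] ridge B 0.2
-46 114 B [-11.8  11.4] top [97.1] ridge B -1.4
-43 130 B [-11.1  10.7] top [96.8] ridge B 0.6
12 203 B [-10.1  11. ] top [94.6] ridge B 1.2
17 221 B [-10.1  10.9] top [94.7] ridge B 0.5
22 211 B [-10.   10.7] top [94.9] ridge B 0.4
27 230 B [-10.   10.7] top [94.9] ridge B 0.7
32 227 B [-10.   11.3] top [95.1] ridge B 1.0
37 234 B [-9.9 11.1] top [94.9] ridge B 0.3
42 240 B [-9.9 11. ] top [95.1] ridge B 0.3
47 107 B [-9.8 10.8] top [94.9] ridge B 0.9
ends [-49.85349222  49.08217925]
```

View pics/w4.png

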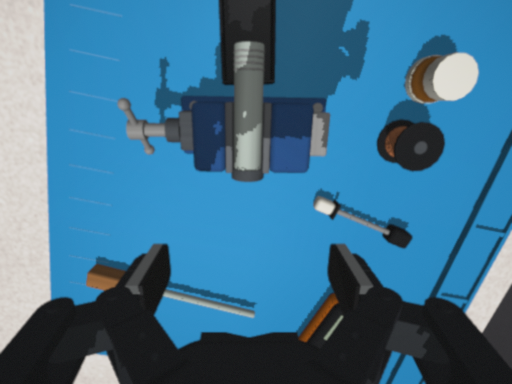

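```bash
python3 - <<'E'
from h import *
move([453.2,-255.7,130],-4.4)
E
```

```text
move cm [-13.71 -15.61   3.01] spin -73.8 or 106.2 yaw 101.8
```

play_rows(targets=[[0, -2, -2, 0, 8.5], [0, -6, -6, 0, 17], [0, -10, -10, 0, 25.5], [0, -13.7, -14, 0, 34], [0, -13.7, -15.6, 1, 42.5], [0, -13.7, -15.6, 2, 51], [0, -13.7, -15.6, 3, 59.5], [0, -13.7, -15.6, 3, 68], [0, -13.7, -15.6, 3, 76.5], [0, -13.7, -15.6, 3, 85]])

```text
clock: 12.7
eef_pos: [453.8, -255.8, 130.7]
tool_rot: [-3.141, -0.001, 0.286]
force: [-0.7, 1.1, 0.6]
width: 85.7
gripper_force: 0.0
```

play_rows(targets=[[0, 0, 0, 0, 8], [0, 0, 0, 0, 16], [0, 0, 0, 0, 21.2], [0, 0, 0, 0, 21.2], [0, 0, 0, 0, 21.2]])

```text
clock: 13.2
eef_pos: [453.6, -256.4, 130.6]
tool_rot: [-3.141, -0.0, -0.076]
force: [-0.9, -0.2, 0.5]
width: 85.3
gripper_force: 0.0
```

```bash
python3 - <<'E'
from h import *
s,im,d=shot('wrist','w5.png');P=cloud('wrist',d,s);print(s['eef_pos'],np.degrees(s['tool_rot']))
q=tr('wrist','rod_grip',P);print(rect(q,4,30)); h=q[q[:,2]>17];print(rect(h,17,30))
sh=q[(q[:,2]<17)&(q[:,2]>6)];print(rect(sh,6,17))
move([453.2,-255.7,-4],-4.4)
E
```

```text
[ 453.56519158 -256.35032524  130.5624363 ] [-1.79974908e+02 -1.16374182e-02 -4.36539715e+00]
(array([ 509.5, -263.3]), 204.4, 22.0, -4.6)
(array([ 501.6, -262.9]), 188.5, 21.6, -4.9)
(array([ 553.4, -267.9]), 115.9, 19.8, -5.6)
move cm [-0.03 -0.11 13.46] spin -0.1 or 179.9 yaw -4.5
```

```bash
python3 - <<'E'
from h import *
s,im,d=shot('wrist');P=cloud('wrist',d,s)
m=(P[...,0]>395)&(P[...,0]<640)&(abs(P[...,1]+262)<35)&(P[...,2]>4)&(P[...,2]<30)
q=P[m]
for x in range(396,636,8):
    k=q[(q[:,0]>=x)&(q[:,0]<x+8)]
    if len(k)>2:print(x,len(k),np.percentile(k[:,1],[3,97]).round(1),round(np.mean(np.percentile(k[:,1],[3,97])),1),np.percentile(k[:,2],95).round(1))
E
```

```text
404 57 [-265.2 -245.4] -255.3 22.6
412 153 [-265.5 -245.5] -255.5 22.9
420 157 [-266.1 -246.1] -256.1 23.0
428 163 [-266.8 -246.8] -256.8 23.3
436 162 [-268.1 -247.6] -257.8 23.3
444 172 [-268.6 -248.2] -258.4 22.9
452 179 [-269.  -248.8] -258.9 22.9
460 184 [-269.6 -248.7] -259.1 23.1
468 190 [-270.2 -249.4] -259.8 23.2
476 203 [-271.6 -250.1] -260.9 23.0
484 202 [-272.1 -250.8] -261.4 22.9
492 208 [-271.5 -252.1] -261.8 22.5
500 102 [-267.4 -255.3] -261.4 19.5
508 81 [-267.6 -259.9] -263.7 16.2
516 81 [-268.1 -260.5] -264.3 15.8
524 82 [-268.7 -261.1] -264.9 16.5
532 93 [-270.1 -261.8] -266.0 16.0
540 97 [-270.7 -262.5] -266.6 16.1
548 99 [-271.3 -263.1] -267.2 16.2
556 99 [-271.8 -263.7] -267.8 16.2
564 102 [-272.4 -264.3] -268.4 16.4
572 102 [-272.9 -265. ] -268.9 16.4
580 112 [-274.4 -265.6] -270.0 15.9
588 116 [-274.9 -266.2] -270.5 15.9
596 123 [-275.4 -266.9] -271.1 16.0
604 104 [-275.9 -267.5] -271.7 16.0
```

play_rows(targets=[[0, 0.1, 0.25, 4, 0.2], [0, 0.1, 0.25, 8, 0.2], [0, 0.1, 0.25, 11, 0.2], [0, 0.1, 0.25, 13, 0.2], [0, 0.1, 0.25, 13.45, 0.2], [0.3, 0.1, 0.25, 13.45, 0.2], [0.6, 0.1, 0.25, 13.45, 0.2], [0.8, 0.1, 0.25, 13.45, 0.2], [1, 0.1, 0.25, 13.45, 0.2], [1, 0.1, 0.25, 13.45, 0.2]])

```text
clock: 14.35
eef_pos: [454.5, -260.1, -3.0]
tool_rot: [3.141, -0.002, -0.083]
force: [0.5, 0.4, 6.6]
width: 20.6
gripper_force: 62.8
```

play_rows(targets=[[1, 0, 0, 0, 0], [1, 0, 0, 0, 0], [1, 0, 0, 0, 0]])

```text
clock: 14.65
eef_pos: [454.4, -260.1, -3.0]
tool_rot: [3.141, -0.002, -0.084]
force: [-1.0, 0.3, 5.6]
width: 20.9
gripper_force: 62.3
```

```bash
python3 - <<'E'
from h import *
move([608.4,-263.1,80],101.0)
E
```

```text
move cm [15.38 -0.98 -8.27] spin 74.2 or -105.8 yaw -4.8
```

play_rows(targets=[[1, 0, 0, -2, 0], [1, 0, 0, -5, 0], [1, 3, 0, -8, -8.5], [1, 6, 0, -8.2, -17], [1, 9, 0, -8.2, -25.5], [1, 12, -0.5, -8.2, -34], [1, 15.4, -1, -8.2, -42.5], [1, 15.4, -1, -8.2, -51], [1, 15.4, -1, -8.2, -59.5], [1, 15.4, -1, -8.2, -68]])

```text
clock: 15.65
eef_pos: [608.0, -262.7, 77.9]
tool_rot: [-3.141, 0.001, 1.11]
force: [-0.5, -0.6, -1.0]
width: 20.5
gripper_force: 58.8
```

play_rows(targets=[[1, 0, 0, 0, -8.5], [1, 0, 0, 0, -17], [1, 0, 0, 0, -25.5], [1, 0, 0, 0, -34], [1, 0, 0, 0, -37.8], [1, 0, 0, 0, -37.8], [1, 0, 0, 0, -37.8]])

```text
clock: 16.35
eef_pos: [607.9, -263.0, 78.1]
tool_rot: [-3.141, 0.0, 1.761]
force: [-0.2, 0.1, -2.0]
width: 20.9
gripper_force: 58.8
```

```bash
cat > look.py <<'E'
from h import *
s,im,d=shot('wrist');P=cloud('wrist',d,s);M=R.from_euler('xyz',s['tool_rot']).as_matrix()
print(s['eef_pos'].round(1),np.degrees(s['tool_rot']).round(2),s['force'].round(1))
import sys
np.savez('look.npz',P=P,im=im,e=s['eef_pos'],M=M)
Q=(P-s['eef_pos'])@M
# shaft points
for x in range(48,180,10):
    m=(Q[...,0]>=x)&(Q[...,0]<x+10)&(abs(Q[...,1])<9)&(Q[...,2]<5)&(Q[...,2]>-35)
    k=Q[m]
    if len(k)>4:print(x,len(k),'y',np.percentile(k[:,1],[4,96]).round(1),'mid',np.mean(np.percentile(k[:,1],[4,96])).round(2),'topz',np.percentile(k[:,2],8).round(1))
E
python3 look.py
```

```text
[ 607.9 -263.    78.1] [-179.98    0.    100.89] [-0.2  0.1 -2. ]
48 391 y [-5.2  3.4] mid -0.9 topz -18.6
58 410 y [-5.1  3.3] mid -0.88 topz -18.7
68 447 y [-5.1  3.2] mid -0.92 topz -18.7
78 478 y [-5.4  3.1] mid -1.12 topz -18.6
88 500 y [-5.2  3. ] mid -1.09 topz -18.8
98 555 y [-5.5  2.9] mid -1.32 topz -18.8
108 587 y [-5.4  2.8] mid -1.28 topz -18.7
118 72 y [-5.4  2.8] mid -1.3 topz -18.4
```

play_rows(targets=[[1, 0, 0.1, 0.4, 0.3], [1, 0, 0.1, 0.86, 0.3], [1, 0.7, 0.1, 0.86, 0.3], [1, 1.4, 0.1, 0.86, 0.3], [1, 2.1, 0.1, 0.86, 0.3], [1, 2.2, 0.1, 0.86, 0.3], [1, 2.2, 0.1, 0.86, 0.3]])

```text
clock: 17.1
eef_pos: [605.1, -240.6, 69.6]
tool_rot: [3.141, 0.0, 1.758]
force: [-0.1, -0.0, -0.5]
width: 20.9
gripper_force: 58.9
```

```bash
sed -i 's/shot(.wrist.)/shot("wrist","w6.png")/' look.py; python3 look.py
```

```text
[ 605.1 -240.6   69.6] [179.98   0.   100.75] [-0.1 -0.  -0.5]
48 394 y [-5.2  3.4] mid -0.9 topz -18.6
58 411 y [-5.1  3.3] mid -0.89 topz -18.6
68 447 y [-5.1  3.2] mid -0.92 topz -18.6
78 477 y [-5.3  3.1] mid -1.12 topz -18.5
88 498 y [-5.2  3. ] mid -1.09 topz -18.9
98 559 y [-5.5  2.9] mid -1.31 topz -18.7
108 585 y [-5.4  2.8] mid -1.29 topz -18.8
118 73 y [-5.3  2.8] mid -1.27 topz -18.3
```

View pics/w6.png

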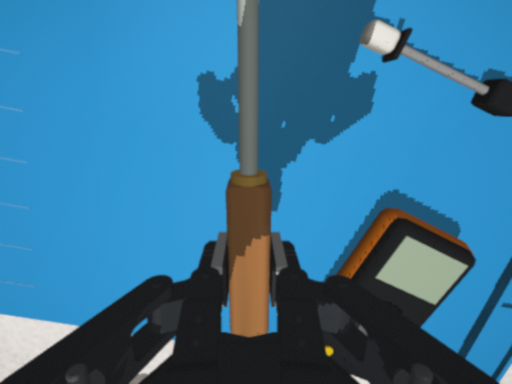

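play_rows(targets=[[1, 0.1, 0, 0, 0], [1, 0.2, 0, 0, 0], [1, 0.3, 0, 0, 0], [1, 0.4, 0, 0, 0], [1, 0.5, 0, 0, 0], [1, 0.6, 0, 0, 0]])

```text
clock: 17.75
eef_pos: [603.8, -235.2, 69.4]
tool_rot: [-3.142, -0.0, 1.757]
force: [-0.5, 0.5, -0.3]
width: 20.6
gripper_force: 58.9
```

play_rows(targets=[[1, 0.2, 0, 0, 0], [1, 0.4, 0, 0, 0], [1, 0.6, 0, 0, 0], [1, 0.9, 0, 0, 0], [1, 0.9, 0, 0, 0]])

```text
clock: 18.25
eef_pos: [602.1, -225.6, 69.3]
tool_rot: [-3.141, -0.001, 1.758]
force: [0.3, -1.2, -0.9]
width: 20.8
gripper_force: 58.9
```

```bash
python3 - <<'E'
from h import *
s,im,d=shot('side');s2,im2,d2=shot('scene')
a=cv2.resize(im[175:270,225:325],(400,380),interpolation=2)
b=cv2.resize(im2[170:265,175:275],(400,380),interpolation=2)
cv2.imwrite('pics/ss.png',np.hstack([a,b])[:,:,::-1])
E
```

```text
(no output)
```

View pics/ss.png

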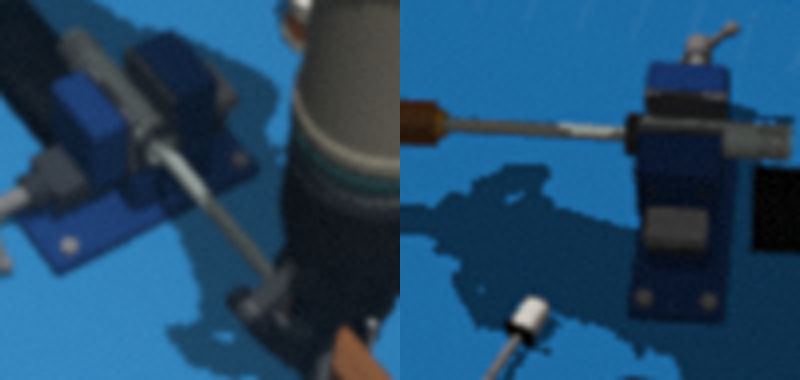

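play_rows(targets=[[1, 0, 0.1, 0, 0], [1, 0, 0.2, 0, 0], [1, 0, 0.3, 0, 0], [1, 0, 0.35, 0, 0], [1, 0, 0.4, 0, 0], [1, 0, 0.4, 0, 0]])

```text
clock: 18.95
eef_pos: [606.0, -225.7, 69.3]
tool_rot: [-3.141, 0.0, 1.758]
force: [0.1, 0.5, -0.7]
width: 21.0
gripper_force: 58.9
```

play_rows(targets=[[1, 0, -0.2, 0, 0], [1, 0, -0.4, 0, 0], [1, 0, -0.6, 0, 0], [1, 0, -0.7, 0, 0], [1, 0, -0.8, 0, 0], [1, 0, -0.8, 0, 0]])

```text
clock: 19.55
eef_pos: [598.1, -227.2, 69.4]
tool_rot: [3.142, -0.0, 1.757]
force: [-0.7, -0.2, -1.3]
width: 20.6
gripper_force: 58.9
```

play_rows(targets=[[1, 0, 0.2, 0, 0], [1, 0, 0.4, -0.1, 0], [1, 0, 0.4, -0.2, 0], [1, 0, 0.4, -0.3, 0], [1, 0, 0.4, -0.4, 0], [1, 0, 0.4, -0.4, 0]])

```text
clock: 20.15
eef_pos: [602.1, -226.4, 73.5]
tool_rot: [3.142, 0.0, 1.757]
force: [0.1, 0.7, -0.8]
width: 20.9
gripper_force: 58.8
```

play_rows(targets=[[1, 0, 0, 0.2, 0], [1, 0, 0, 0.4, 0], [1, 0, 0, 0.6, 0], [1, 0, 0, 0.7, 0], [1, 0, 0, 0.8, 0], [1, 0, 0, 0.8, 0]])

```text
clock: 20.75
eef_pos: [602.1, -226.4, 65.3]
tool_rot: [-3.141, -0.0, 1.757]
force: [0.4, 0.4, -0.6]
width: 21.0
gripper_force: 58.9
```

```bash
python3 - <<'E'
from h import *
z=np.load('look.npz');Q=(z['P']-z['e'])@z['M']
print([(v,Q[v,249].round(0).tolist()) for v in range(160,300,12)])
dr=np.array([-.191,.982]);nr=np.array([.982,.191]);mo=np.array([571.2,-71.5])
for n in('scene','side'):
    s,im,d=shot(n);P=cloud(n,d);A=(P[...,:2]-mo)@dr;B=(P[...,:2]-mo)@nr
    for a in range(-135,12,7):
        m=(A>=a)&(A<a+7)&(abs(B)<22)&(P[...,2]>64)&(P[...,2]<110);k=P[m]
        if m.sum()>2:print(n,a,m.sum(),'B',np.percentile(B[m],[5,95]).round(1),'z',np.percentile(k[:,2],[5,95]).round(1))
E
```

```text
[(160, [54.0, -0.0, -18.0]), (172, [48.0, -0.0, -18.0]), (184, [43.0, -0.0, -22.0]), (196, [38.0, -0.0, -25.0]), (208, [32.0, -0.0, -25.0]), (220, [26.0, -0.0, -25.0]), (232, [20.0, -0.0, -25.0]), (244, [13.0, -0.0, -25.0]), (256, [6.0, -0.0, -25.0]), (268, [-1.0, -0.0, -24.0]), (280, [-8.0, -0.0, -25.0]), (292, [-15.0, -0.0, -26.0])]
scene -135 37 B [-6.4 12.1] z [69.3 90.6]
scene -128 34 B [-6.1 12.4] z [70.4 90.5]
scene -121 36 B [-6.9 12.9] z [71.2 89.5]
scene -114 24 B [-2.4  9.2] z [76. 88.]
scene -107 9 B [-0.1  5.4] z [78.7 83.6]
scene -100 8 B [1.  5.2] z [78.8 83.1]
scene -93 11 B [0.4 5.5] z [76.9 83.7]
scene -86 12 B [0.2 4.9] z [75.8 84.1]
scene -79 12 B [-1.   5.4] z [78.2 82.8]
scene -72 12 B [-1.4  5.8] z [78.2 83.1]
scene -65 8 B [-4.2  4.7] z [78.3 81.5]
scene -58 10 B [0.2 5.5] z [79.8 84.3]
scene -51 8 B [0.7 5.9] z [78.5 82.9]
scene -44 12 B [-0.6  4.9] z [75.5 83.3]
scene -37 12 B [0.1 5.7] z [76.1 83.8]
scene -30 11 B [-1.2  6.7] z [78.5 83.2]
scene -23 12 B [-1.4  4.3] z [77.6 83.5]
scene -16 8 B [-0.5  5.1] z [77.9 83.5]
scene -9 9 B [-0.6  5.5] z [79.  84.3]
scene -2 21 B [-1.7 14. ] z [78.2 95.7]
scene 5 24 B [-9.9 14.1] z [86.1 95.8]
side -128 3 B [-7.4 -4. ] z [89. 91.]
side -107 11 B [-3.4  0.7] z [79.3 85.6]
side -100 11 B [-3.8  2.7] z [78.  85.9]
side -93 13 B [-4.1  2.6] z [80.1 84.7]
side -86 12 B [-4.1  3.4] z [80.7 84.5]
side -79 12 B [-4.3  3.1] z [78.9 83.8]
side -72 11 B [-3.8  2.7] z [81.1 85.1]
side -65 14 B [-4.2  2.9] z [79.5 85.9]
side -58 11 B [-4.1  1.8] z [80.  85.6]
side -51 11 B [-3.7  2.6] z [80.6 85.4]
side -44 11 B [-4.2  3.6] z [80.1 85.5]
side -37 11 B [-4.1  2.9] z [79.6 86.6]
side -30 12 B [-4.2  2.3] z [82.  85.5]
side -23 10 B [-4.2  1.6] z [79.7 86.6]
side -16 10 B [-4.4  3.4] z [80.7 85. ]
side -9 10 B [-4.1  6.9] z [79.9 85.2]
side -2 62 B [-13.   10.1] z [76.1 94.9]
side 5 103 B [-20.6  21. ] z [ 70.6 105.9]
```

play_rows(targets=[[1, 0, 0, 0.05, 0], [1, 0, 0, 0.1, 0], [1, 0, 0, 0.15, 0], [1, 0, 0, 0.15, 0]])

```text
clock: 21.25
eef_pos: [602.2, -226.4, 64.1]
tool_rot: [3.141, -0.0, 1.757]
force: [-0.5, -0.8, 1.3]
width: 20.6
gripper_force: 59.2
```

play_rows(targets=[[1, 0, 0, -0.3, 0], [1, 0, 0, -0.6, 0], [1, 0, 0, -0.9, 0], [1, 0, 0, -1.0, 0], [1, 0, 0, -1.1, 0], [1, 0, 0, -1.1, 0]])

```text
clock: 21.85
eef_pos: [602.1, -226.5, 74.8]
tool_rot: [-3.142, 0.0, 1.758]
force: [0.3, -0.2, -3.4]
width: 20.7
gripper_force: 58.7
```

play_rows(targets=[[1, 0, 0.1, 0.3, 0], [1, 0, 0.25, 0.54, 0], [1, 0, 0.4, 0.54, 0], [1, 0, 0.5, 0.54, 0], [1, 0, 0.55, 0.54, 0], [1, 0, 0.55, 0.54, 0]])

```text
clock: 22.45
eef_pos: [606.8, -225.3, 69.2]
tool_rot: [-3.14, -0.001, 1.758]
force: [-2.5, -0.1, -1.7]
width: 21.0
gripper_force: 59.1
```

play_rows(targets=[[1, 0, -0.3, 0, 0], [1, 0, -0.6, 0, 0], [1, 0, -0.9, 0, 0], [1, 0, -1.0, 0, 0], [1, 0, -1.1, 0, 0], [1, 0, -1.1, 0, 0]])

```text
clock: 23.05
eef_pos: [597.5, -227.6, 69.8]
tool_rot: [3.14, 0.001, 1.757]
force: [1.5, 0.7, -0.1]
width: 20.7
gripper_force: 59.0
```

play_rows(targets=[[1, 0, 0.2, 0, 0], [1, 0.2, 0.2, 0, 0], [1, 0.4, 0.2, 0, 0], [1, 0.6, 0.2, 0, 0], [1, 0.7, 0.2, 0, 0], [1, 0.8, 0.2, 0, 0], [1, 0.8, 0.2, 0, 0]])

```text
clock: 23.75
eef_pos: [597.2, -219.0, 69.5]
tool_rot: [-3.141, -0.0, 1.758]
force: [-0.4, 0.2, -0.0]
width: 20.8
gripper_force: 59.0
```

play_rows(targets=[[1, 0.05, 0, 0, 0], [1, 0.1, 0, 0, 0], [1, 0.1, 0, 0, 0]])

```text
clock: 24.05
eef_pos: [597.0, -218.2, 69.5]
tool_rot: [-3.142, -0.0, 1.757]
force: [-0.2, -0.4, -0.0]
width: 21.1
gripper_force: 59.0
```

play_rows(targets=[[1, 0.05, 0, 0, 0], [1, 0.1, 0, 0, 0], [1, 0.1, 0, 0, 0]])

```text
clock: 24.35
eef_pos: [596.8, -217.1, 69.5]
tool_rot: [-3.142, -0.0, 1.758]
force: [-0.4, 0.4, -1.4]
width: 20.5
gripper_force: 59.0
```

play_rows(targets=[[1, 0.05, 0, 0, 0], [1, 0.1, 0, 0, 0], [1, 0.1, 0, 0, 0]])

```text
clock: 24.65
eef_pos: [596.6, -216.1, 69.4]
tool_rot: [-3.141, -0.0, 1.758]
force: [0.8, -0.2, -0.6]
width: 20.9
gripper_force: 59.0
```

play_rows(targets=[[1, 0.05, 0, 0, 0], [1, 0.1, 0, 0, 0], [1, 0.1, 0, 0, 0]])

```text
clock: 24.95
eef_pos: [596.4, -215.1, 69.5]
tool_rot: [-3.142, -0.0, 1.758]
force: [-0.9, 1.4, -1.3]
width: 20.7
gripper_force: 59.0
```

play_rows(targets=[[1, 0.05, 0, 0, 0], [1, 0.1, 0, 0, 0], [1, 0.1, 0, 0, 0]])

```text
clock: 25.25
eef_pos: [596.3, -214.1, 69.5]
tool_rot: [-3.142, -0.0, 1.758]
force: [-0.5, -0.3, -1.2]
width: 20.7
gripper_force: 59.0
```

play_rows(targets=[[1, 0.05, 0, 0, 0], [1, 0.1, 0, 0, 0], [1, 0.1, 0, 0, 0]])

```text
clock: 25.55
eef_pos: [596.1, -213.2, 69.5]
tool_rot: [-3.142, -0.0, 1.758]
force: [-0.1, -0.1, -0.9]
width: 20.9
gripper_force: 59.0
```

play_rows(targets=[[1, 0.1, 0, 0, 0], [1, 0.2, 0, 0, 0], [1, 0.3, 0, 0, 0], [1, 0.3, 0, 0, 0]])

```text
clock: 25.95
eef_pos: [595.5, -210.1, 69.5]
tool_rot: [-3.142, -0.0, 1.758]
force: [0.5, 0.1, -0.4]
width: 20.9
gripper_force: 59.0
```

play_rows(targets=[[1, 0.1, 0, 0, 0], [1, 0.2, 0, 0, 0], [1, 0.3, 0, 0, 0], [1, 0.4, 0, 0, 0], [1, 0.5, 0, 0, 0], [1, 0.5, 0, 0, 0]])

```text
clock: 26.55
eef_pos: [594.6, -205.2, 69.5]
tool_rot: [3.142, -0.0, 1.758]
force: [-0.1, -0.5, -0.8]
width: 20.6
gripper_force: 59.0
```

play_rows(targets=[[1, 0.15, 0, 0, 0], [1, 0.3, 0, 0, 0], [1, 0.45, 0, 0, 0], [1, 0.6, 0, 0, 0], [1, 0.7, 0, 0, 0], [1, 0.8, 0, 0, 0]])

```text
clock: 27.15
eef_pos: [593.1, -197.5, 69.5]
tool_rot: [-3.142, -0.0, 1.758]
force: [-0.3, 0.0, -0.2]
width: 20.9
gripper_force: 59.0
```

play_rows(targets=[[1, 0.15, 0, 0, 0], [1, 0.3, 0, 0, 0], [1, 0.45, 0, 0, 0], [1, 0.6, 0, 0, 0], [1, 0.7, 0, 0, 0], [1, 0.8, 0, 0, 0]])

```text
clock: 27.75
eef_pos: [591.6, -189.6, 69.5]
tool_rot: [-3.142, 0.0, 1.758]
force: [-0.7, 0.8, -0.5]
width: 21.0
gripper_force: 59.0
```

play_rows(targets=[[1, 0.1, 0, 0, 0], [1, 0.2, 0, 0, 0], [1, 0.3, 0, 0, 0], [1, 0.4, 0, 0, 0], [1, 0.5, 0, 0, 0], [1, 0.6, 0, 0, 0]])

```text
clock: 28.35
eef_pos: [590.5, -183.7, 69.5]
tool_rot: [3.142, -0.0, 1.757]
force: [-0.2, 0.2, -1.0]
width: 20.8
gripper_force: 59.0
```

play_rows(targets=[[1, 0.1, 0, 0, 0], [1, 0.2, 0, 0, 0], [1, 0.3, 0, 0, 0], [1, 0.4, 0, 0, 0], [1, 0.5, 0, 0, 0], [1, 0.6, 0, 0, 0]])

```text
clock: 28.95
eef_pos: [590.0, -181.3, 70.1]
tool_rot: [3.14, 0.005, 1.756]
force: [1.1, -6.9, -0.8]
width: 20.7
gripper_force: 59.1
```

play_rows(targets=[[1, 0.05, 0, 0, 0], [1, 0.1, 0, 0, 0], [1, 0.15, 0, 0, 0]])

```text
clock: 29.25
eef_pos: [589.7, -180.1, 70.2]
tool_rot: [3.14, 0.005, 1.756]
force: [1.3, -6.8, 0.1]
width: 20.5
gripper_force: 59.1
```

play_rows(targets=[[1, 0.15, 0, 0, 0], [1, 0.3, 0, 0, 0], [1, 0.45, 0, 0, 0], [1, 0.6, 0, 0, 0], [1, 0.75, 0, 0, 0], [1, 0.9, 0, 0, 0]])

```text
clock: 29.85
eef_pos: [588.0, -170.9, 70.1]
tool_rot: [3.14, 0.005, 1.756]
force: [-0.0, -6.5, -1.5]
width: 21.0
gripper_force: 59.1
```

play_rows(targets=[[1, 0.15, 0, 0, 0], [1, 0.3, 0, 0, 0], [1, 0.45, 0, 0, 0], [1, 0.6, 0, 0, 0], [1, 0.75, 0, 0, 0], [1, 0.9, 0, 0, 0], [1, 1.05, 0, 0, 0], [1, 1.2, 0, 0, 0]])

```text
clock: 30.65
eef_pos: [585.6, -158.3, 69.9]
tool_rot: [3.141, 0.004, 1.756]
force: [-0.0, -5.7, -0.3]
width: 21.1
gripper_force: 59.0
```

play_rows(targets=[[1, 0.15, 0, 0, 0], [1, 0.3, 0, 0, 0], [1, 0.45, 0, 0, 0], [1, 0.6, 0, 0, 0], [1, 0.75, 0, 0, 0], [1, 0.9, 0, 0, 0], [1, 1.05, 0, 0, 0], [1, 1.2, 0, 0, 0]])

```text
clock: 31.45
eef_pos: [582.9, -143.3, 69.4]
tool_rot: [-3.141, -0.001, 1.758]
force: [1.2, -1.8, 0.2]
width: 20.5
gripper_force: 59.0
```

play_rows(targets=[[1, 0.15, 0, 0, 0], [1, 0.3, 0, 0, 0], [1, 0.45, 0, 0, 0], [1, 0.6, 0, 0, 0], [1, 0.75, 0, 0, 0], [1, 0.9, 0, 0, 0]])

```text
clock: 32.05
eef_pos: [581.2, -134.7, 69.4]
tool_rot: [-3.141, -0.001, 1.758]
force: [0.6, 0.9, -1.9]
width: 21.0
gripper_force: 59.0
```

```bash
python3 - <<'E'
from h import *
for n in('scene','side'):
    s,im,d=shot(n);P=cloud(n,d)
    for t in('slug','barrel','tray'):
        for r in ctrl.trace(n,t)[:2]:
            q=P[r['pixels']];q=q[~np.isnan(q[:,0])]
            if len(q):print(n,t,round(r['confidence'],2),np.round(r['bbox']),np.median(q,0).round(),np.percentile(q,[2,98],0).round().tolist())
    if n=='scene':b=cv2.resize(im[170:270,205:305],(400,400),interpolation=2)
    else:a=cv2.resize(im[140:240,210:310],(400,400),interpolation=2)
cv2.imwrite('pics/s3.png',np.hstack([a,b])[:,:,::-1])
E
```

```text
scene slug 0.61 [227. 196. 274. 210.] [564.   1.  91.] [[521.0, -67.0, 11.0], [583.0, 27.0, 96.0]]
scene barrel 0.63 [231. 198. 274. 210.] [565.  -1.  91.] [[553.0, -68.0, 78.0], [583.0, 25.0, 96.0]]
scene tray 0.71 [262. 210. 316. 235.] [535.  71.   9.] [[507.0, 6.0, -0.0], [579.0, 132.0, 28.0]]
side slug 0.52 [213. 183. 266. 245.] [528. -53.  62.] [[464.0, -75.0, 8.0], [580.0, -20.0, 108.0]]
side barrel 0.79 [240. 182. 263. 216.] [560. -18.  92.] [[543.0, -74.0, 83.0], [574.0, 24.0, 96.0]]
side tray 0.61 [214. 174. 240. 210.] [532.  94.   7.] [[505.0, 11.0, -1.0], [560.0, 131.0, 29.0]]
side tray 0.57 [269. 219. 295. 253.] [ 583. -162.   94.] [[566.0, -182.0, 30.0], [597.0, -102.0, 97.0]]
```

View pics/s3.png

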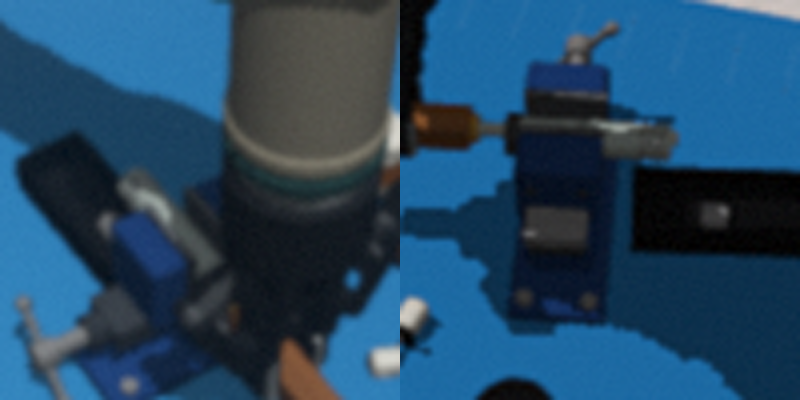

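play_rows(targets=[[1, -1, 0, 0, 0], [1, -2.5, 0, 0, 0], [1, -4, 0, 0, 0], [1, -5.5, 0, 0, 0], [1, -7, 0, 0, 0], [1, -8.5, 0, 0, 0], [1, -10, 0, 0, 0], [1, -11.5, 0, 0, 0], [1, -13, 0, 0, 0], [1, -14, 0, 0, 0]])

```text
clock: 33.45
eef_pos: [607.4, -274.9, 69.6]
tool_rot: [3.142, 0.001, 1.756]
force: [-0.4, -0.4, 0.1]
width: 20.4
gripper_force: 59.0
```

play_rows(targets=[[1, -1, 0, 0, 0], [1, -1, -3, 0, 0], [1, -1, -6, 0, 0], [1, -1, -6, 2.5, 0], [1, -1, -6, 5, 0], [1, -1, -6, 6.3, 0], [1, -1, -6, 6.8, 0], [1, -1, -6, 7.0, 0], [1, -1, -6, 7.1, 0], [1, -1, -6, 7.1, 0]])

```text
clock: 34.45
eef_pos: [550.9, -294.0, -0.8]
tool_rot: [3.141, 0.001, 1.758]
force: [-0.2, 0.4, -0.4]
width: 20.6
gripper_force: 59.1
```

play_rows(targets=[[1, 0, 0, 0.1, 0], [1, 0, 0, 0.2, 0], [1, 0, 0, 0.22, 0], [1, 0, 0, 0.22, 0]])

```text
clock: 34.85
eef_pos: [550.7, -293.9, -2.9]
tool_rot: [3.141, 0.0, 1.758]
force: [-0.4, 1.1, 5.6]
width: 20.9
gripper_force: 62.4
```

play_rows(targets=[[0.7, 0, 0, 0, 0], [0.5, 0, 0, 0, 0], [0.2, 0, 0, 0, 0], [0, 0, 0, 0, 0], [0, 0, 0, 0, 0], [0, 0, 0, -2, 0], [0, 0, 0, -6, 0], [0, 0, 0, -11, 0], [0, 0, 0, -15, 0], [0, 0, 0, -15, 0]])

```text
clock: 35.85
eef_pos: [553.6, -296.3, 152.4]
tool_rot: [3.133, 0.007, 1.757]
force: [0.3, -0.4, 1.5]
width: 85.2
gripper_force: 0.0
```

```bash
python3 - <<'E'
from h import *
s,im,d=shot('wrist');P=cloud('wrist',d,s)
q=tr('wrist','rod_grip',P);print('rod',rect(q,4,40),np.percentile(q[:,2],[50,95,99]))
for n in('scene','side'):
    s,im,d=shot(n,n+'9.png');P=cloud(n,d)
    for t in('rod_grip','tray','barrel','spool_a','flux_jar','plunger','meter','nozzle'):
        for r in ctrl.trace(n,t)[:1]:
            q=P[r['pixels']];q=q[~np.isnan(q[:,0])];print(n,t,np.median(q,0).round(),np.percentile(q,[2,98],0).round().tolist())
    if n=='scene':
        m=(P[...,0]>510)&(P[...,0]<575)&(P[...,1]>5)&(P[...,1]<130)&(P[...,2]>12)&(P[...,2]<24);gr=im.mean(-1)
        k=P[m&(gr>60)];print('bright in tray',len(k),k.mean(0) if len(k) else'')
E
```

```text
rod (array([ 538.6, -237.2]), 206.7, 21.7, -79.2) [20.58281755 22.74499085 23.2772533 ]
scene rod_grip [ 553. -280.   17.] [[524.0, -334.0, 2.0], [568.0, -148.0, 23.0]]
scene tray [535.  71.   9.] [[508.0, 6.0, -0.0], [579.0, 132.0, 28.0]]
scene barrel [758. 253.   5.] [[713.0, 212.0, 2.0], [801.0, 295.0, 16.0]]
scene spool_a [736. -16.  40.] [[709.0, -39.0, -0.0], [753.0, 3.0, 43.0]]
scene flux_jar [744.  49.  43.] [[718.0, 29.0, 1.0], [757.0, 67.0, 46.0]]
scene plunger [ 726. -115.   15.] [[662.0, -132.0, 2.0], [778.0, -98.0, 20.0]]
scene meter [ 741. -289.   32.] [[690.0, -370.0, 5.0], [786.0, -223.0, 40.0]]
scene nozzle [378. 112.  12.] [[374.0, 104.0, 5.0], [383.0, 121.0, 25.0]]
bright in tray 0 
side rod_grip [ 547. -296.   21.] [[518.0, -341.0, 2.0], [566.0, -142.0, 24.0]]
side tray [533.  95.   7.] [[506.0, 16.0, -1.0], [560.0, 132.0, 28.0]]
side barrel [562. -38.  92.] [[544.0, -73.0, 74.0], [579.0, 21.0, 95.0]]
side spool_a [371. 105.  13.] [[360.0, 98.0, -0.0], [382.0, 131.0, 31.0]]
side plunger [ 766. -132.   19.] [[755.0, -137.0, 6.0], [776.0, -120.0, 22.0]]
side meter [ 722. -314.   34.] [[678.0, -380.0, 4.0], [776.0, -231.0, 41.0]]
side nozzle [370. 104.  13.] [[359.0, 98.0, 1.0], [381.0, 113.0, 30.0]]
```

Rod lies flat, the slug was seen lying in the tray, and the barrel and bystanders are unmoved; handing in.

```bash
python3 -c "
from h import *
print(ctrl.finish_job())"
```

```text
the job is handed in; nothing more can be done
None
```

Job handed in at about 36 s of the 72 s allowed, verdict not shown: the slug was pushed out and seen in the tray, the rod lies flat on the bench, and the barrel and the bystanders I re-checked had not visibly moved.

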